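Pack the printmaking kit tray

TASK

Pack the printing kit into the tray: put the small ink roller in the long cut-out, the square printing block in the square one, the baren in the large round one and the small ink tin in the small round one, each lying flat on the tray floor the right way up. Set them down gently, do not drop them. The wide roller and the large tin do not belong to this kit: leave them where they are.

Things in the scene. Friction and masses are not known exactly. Their poses are not given: they have to be found in the camera images.
- small_roller: The narrower roller; goes in with its handle pointing either way. Ink brayer lying on its black rubber roller (28 mm across, 50 wide) and a steel foot; fork 56 mm wide. Level wooden handle 20 wide, from x -51 to +11 mm, 16 to 36 mm above the table. Origin: underside, mid-length of its 102 mm; x along the handle to the roller (axis at x +37), z up. Fork cross-bar at x +11 to +17. Centre of mass x +4 mm; 140 g.
- wide_roller: The wider roller, not of the kit. Ink brayer lying on its black rubber roller (28 mm across, 90 wide) and a steel foot; fork 96 mm wide. Level wooden handle 20 wide, from x -51 to +11 mm, 16 to 36 mm above the table. Origin: underside, mid-length of its 102 mm; x along the handle to the roller (axis at x +37), z up. Fork cross-bar at x +11 to +17. Centre of mass x +12 mm; 200 g.
- baren: Baren (hand rubbing pad for prints): light wooden disc 72 mm across and 10 mm thick, lying flat, with an upright wooden grip bar across its top, 56 mm long, 18 mm wide, its top 34 mm above the underside. Origin: centre of the underside; x along the bar, z up. About 90 g.
- print_block: Small square printing block, 56 x 56 mm and 25 mm high: pale wood with a grey carved top layer showing a net of cut streets. Origin: centre of the underside; x and y along its sides, z up, carved face up. About 60 g.
- small_tin: Round ink tin, bare aluminium, 44 mm across and 40 mm high, standing. Origin: centre of its underside, z up. About 110 g. The smaller of the two tins: it belongs to the kit.
- large_tin: Round ink tin, bare aluminium, 64 mm across and 46 mm high, standing. Origin: centre of its underside, z up. About 250 g. The larger of the two tins: it does not belong, leave it.
- insert_long: Place of the small roller: a rectangular cut-out, 120 mm along x, 76 mm along y, 16 mm deep to the black tray floor, in a fixed plywood insert 130 x 100 mm. Four such inserts fill a tray 2 x 2 (pitch 131 mm in x, 102 in y; rim flush, tray 274 x 216); which is where varies. Origin: centre of the cut-out at floor level, 6 mm above the table; insert top 16 mm higher. x along the 130 mm side, z up.
- insert_square: Place of the printing block: a square cut-out, 74 x 74 mm with sides along x and y, 16 mm deep to the black tray floor, in a fixed plywood insert 130 x 100 mm. Four such inserts fill a tray 2 x 2 (pitch 131 mm in x, 102 in y; rim flush, tray 274 x 216); which is where varies. Origin: centre of the cut-out at floor level, 6 mm above the table; insert top 16 mm higher. x along the 130 mm side, z up.
- insert_large_round: Place of the baren: the larger round cut-out, 90 mm across, 16 mm deep to the black tray floor, in a fixed plywood insert 130 x 100 mm. Four such inserts fill a tray 2 x 2 (pitch 131 mm in x, 102 in y; rim flush, tray 274 x 216); which is where varies. Origin: centre of the cut-out at floor level, 6 mm above the table; insert top 16 mm higher. x along the 130 mm side, z up.
- insert_small_round: Place of the small tin: the smaller round cut-out, 60 mm across, 16 mm deep to the black tray floor, in a fixed plywood insert 130 x 100 mm. Four such inserts fill a tray 2 x 2 (pitch 131 mm in x, 102 in y; rim flush, tray 274 x 216); which is where varies. Origin: centre of the cut-out at floor level, 6 mm above the table; insert top 16 mm higher. x along the 130 mm side, z up.
There are look-alikes about, which are no part of the job. Leave any orange or pink look-alike of the small_tin alone.

How it is judged:
By the outcome, as a careful person would: the job done as asked, in the order asked, and still so for the second after the job is handed in, with the robot touching nothing.
It also fails if it takes over 118 s, if anything falls off the work surface, if the arm or the gripper's body presses on something with over 40 N, if the wrist force passes 120 N, or if a joint passes its speed limit or range.

ROBOT

A 6-joint arm with a two-finger parallel gripper is mounted at the origin on the work surface. World frame = base frame: x ahead of the robot, y to its left, z up, the work surface at z = 0. Lengths are in m, angles in rad, forces in N, time in s.
With the tool pointing down it reaches from about 0.35 to 0.85 m from the base axis. Payload 8.1 kg.
Tool frame: the origin (TCP) lies on the centre line of the jaws, within the pads' length; the fingertips stand 14 mm ahead of it and the grasp point (between the pads) lies 5 mm behind it; z points along the fingers, y is the line along which they close (so a half turn about z gives the same grasp; the last joint's range is limited). The gripper opens to 93 mm and grips with 3 to 60 N. Pads are 15 mm wide; open, the fingers measure 128 mm over their backs; the gripper's body (75 mm by 188 mm) begins 65 mm behind the grasp point.
Start: joints at [1.227, 0.13, 1.488, -0, 1.523, -0.085], TCP at [0.154, 0.58, 0.233] pointing down, gripper open.
Joint ranges: [-2.96, 2.96], [-0.89, 2.26], [0.02, 2.5], [-1.34, 4.48], [0, 2.73], [-2.66, 2.66]. Speed limits (rad/s): [2.39, 2.39, 2.79, 3.14, 3.14, 3.14].

INTERFACE

Orientations are given as a unit quaternion [w, x, y, z].
In Python, from bench import get_state, imaging, manip gives the robot as it stands.
- The arm moves only by the tool move_arm, never from a script. Its arguments are lists of equal length, an entry for each row: "rot": the turn, a rotation vector about the world's x, y, z in rad, a list of three; "travel": the shift along the world's x, y, z in m, a list of three; "gripper": the closure, from 0 (fully open) to 1 (shut). In form: {"rot": [[ax, ay, az], ...], "travel": [[dx, dy, dz], ...], "gripper": [gripper, ...]}. A call has 1 to 5 rows; each row shifts and turns the commanded pose from where the row before left it; what a row does not reach is not made up. A row lasts 1/12 s, in which the tool goes at most 41.7 mm and 7.16 degrees, less where a joint would pass 70% of its speed; a pose out of reach is approached as far as the arm can. A call is refused whole if a number of a shift passes 0.0417 or a number of a turn 0.125, either way. A call with a gripper value outside its range is refused whole. The fingers move at their own pace and stop on an object; the grip force is fixed at half the most. Time passes only in rows, so rows that do not move let the fingers close. It gives the time, the measured TCP pose, the force, the opening and the grip force at its end, in the units of the state.
- get_state(): the state, without advancing time (a new reading comes with each control period).
- imaging.get_image(name): name is "scene" or "top" or "wrist"; returns the picture (400x640x3 uint8, blue, green, red); there is no depth.
- imaging.get_calibration(name): a dict with "camera_matrix" (3x3 intrinsics, pixels), "cam_to_world" (4x4, takes a point from camera to world coordinates); the wrist camera has in their place "tool_from_camera" (4x4, takes a point from camera to tool coordinates, whose origin is the TCP and whose axes are the flange's). Camera axes: x right, y down, z forward; pixel columns grow to the right and rows downward; lengths in m; the calibration is good to about 2 mm. A picture is of the moment at which its call begins: read the wrist's pose just before it. get_calibration takes no time and is no camera call.
- manip.close_job(): hands the job in; it is judged then, once.
The state is a dict: "t": time; "q": joint angles; "joint_vel": joint speeds; "joint_torque": joint torques, N m; "tcp_pos": TCP position; "ee_rot": TCP orientation; "force": force on the tool from outside, world axes, zero at the start; "torque": the same for the moment, N m; "grip_width": finger opening in m; "gripper_force": force on a finger pad.
Only numpy, scipy, OpenCV 4.12 (cv2) and the standard library are available. Lean on these libraries where they do the work, as an engineer would, in place of code of your own. Each camera call takes 0.05 s, during which the arm holds its last target. There are 200 camera calls.

## Working session

There is one attempt and no reset: what is moved stays moved. The work goes in short steps, Python scripts to look and compute and a tool call to move; the robot and the scene stay as the last step left them, time stands still between calls to the robot, and variables do not carry over. Pictures are saved under pics/ and viewed, at most 17 in all, crops included, and the job is handed in when it is done.

Besides the shell and the picture viewer there is one more tool, called after "Emit:" by a JSON object that holds its "fn" and its "kwargs". move_arm: Moves the arm, as the interface text tells. Its arguments: {"type":"object","properties":{"rot":{"type":"array","items":{"type":"array","items":{"type":"number"}}},"travel":{"type":"array","items":{"type":"array","items":{"type":"number"}}},"gripper":{"type":"array","items":{"type":"number"}}},"required":["rot","travel","gripper"]}

```bash
ls; mkdir -p pics
python3 - <<'E'
from bench import get_state, imaging
import cv2
for n in ("top","scene"):
    cv2.imwrite(f"pics/{n}0.png",imaging.get_image(n))
    c=imaging.get_calibration(n);print(n,c)
print(imaging.get_calibration("wrist"))
s=get_state();print(s['t'],s['tcp_pos'],s['ee_rot'],s['grip_width'])
E
```

```text
pics
top {'camera_matrix': array([[464.12485913,   0.        , 319.59752124],
       [  0.        , 464.12485913, 196.11541866],
       [  0.        ,   0.        ,   1.        ]]), 'cam_to_world': array([[ 0.02454535, -0.97801507,  0.20708466,  0.31000664],
       [-0.99969674, -0.02442525,  0.00313707, -0.01392002],
       [ 0.00198999, -0.20709886, -0.978318  ,  1.1295529 ],
       [ 0.        ,  0.        ,  0.        ,  1.        ]])}
scene {'camera_matrix': array([[492.48280561,   0.        , 306.95751648],
       [  0.        , 492.48280561, 201.86593845],
       [  0.        ,   0.        ,   1.        ]]), 'cam_to_world': array([[ 0.80283755,  0.36738766, -0.46955103,  1.20035435],
       [ 0.59574812, -0.46376528,  0.65574838, -0.95663326],
       [ 0.0231524 , -0.80619357, -0.59119869,  0.88006988],
       [ 0.        ,  0.        ,  0.        ,  1.        ]])}
{'camera_matrix': array([[309.58714547,   0.        , 320.25605067],
       [  0.        , 309.58714547, 197.14833935],
       [  0.        ,   0.        ,   1.        ]]), 'tool_from_camera': array([[-1.14243845e-03, -9.67929538e-01, -2.51219236e-01,
         6.94998132e-02],
       [ 9.99999225e-01, -9.81458607e-04, -7.66083028e-04,
        -1.73970496e-05],
       [ 4.94953110e-04, -2.51219917e-01,  9.67929909e-01,
        -1.51567767e-01],
       [ 0.00000000e+00,  0.00000000e+00,  0.00000000e+00,
         1.00000000e+00]])}
0.1 [0.15334907 0.57955427 0.2316795 ] [-1.77675550e-04  1.29014376e-01  9.91642352e-01 -8.39608991e-04] 0.09291469820612452
```

View pics/top0.png

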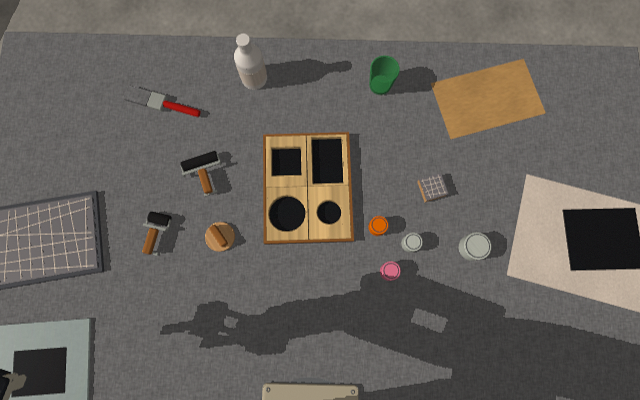

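View pics/scene0.png

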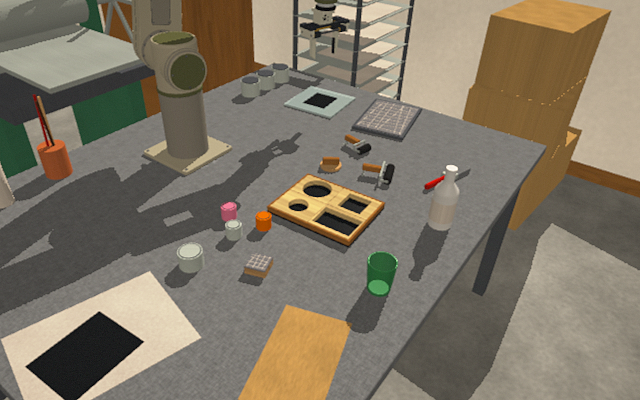

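The top view shows the small roller at (155,232), with the wide roller at (203,170) as its look-alike. The baren is at (220,237) and the block at (432,187). The small tin is at (412,242), and its look-alikes are orange (378,226), pink (391,271) and the large tin (475,246). In the tray the square cut-out is at (286,161), long (327,161), large round (287,213) and small round (329,212). I'll check these choices in an enlarged crop.

```bash
cat > h.py <<'E'
import numpy as np, cv2
from bench import get_state, imaging
from scipy.spatial.transform import Rotation as R
def pose():
    s=get_state(); T=np.eye(4); w,x,y,z=s['ee_rot']
    T[:3,:3]=R.from_quat([x,y,z,w]).as_matrix(); T[:3,3]=s['tcp_pos']; return T
def p2w(n,uv,z,T=None):
    c=imaging.get_calibration(n)
    M=c['cam_to_world'] if n!='wrist' else T@c['tool_from_camera']
    d=M[:3,:3]@np.linalg.inv(c['camera_matrix'])@[uv[0],uv[1],1]
    return (M[:3,3]+d*(z-M[2,3])/d[2])[:2]
def w2p(n,P,T=None):
    c=imaging.get_calibration(n)
    M=c['cam_to_world'] if n!='wrist' else T@c['tool_from_camera']
    q=c['camera_matrix']@(np.linalg.inv(M)@np.r_[P,1])[:3]; return q[:2]/q[2]
E
python3 - <<'E'
import cv2,numpy as np
im=cv2.imread('pics/top0.png')
f=lambda a:cv2.resize(a,None,fx=5,fy=5,interpolation=cv2.INTER_CUBIC)
a=f(im[145:260,135:245]) # 550x575
cv2.imwrite('pics/c1.png',a)
b=cv2.resize(im[125:285,260:500],None,fx=3.3333,fy=3.3333,interpolation=cv2.INTER_CUBIC)
cv2.imwrite('pics/c2.png',b)
E
```

```text
(no output)
```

View pics/c1.png

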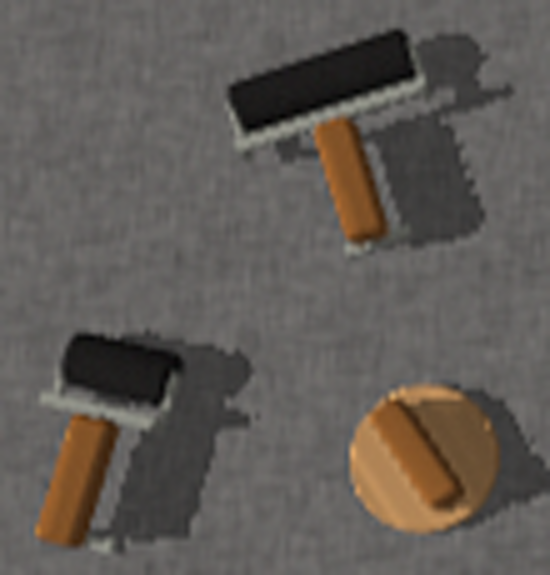

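View pics/c2.png

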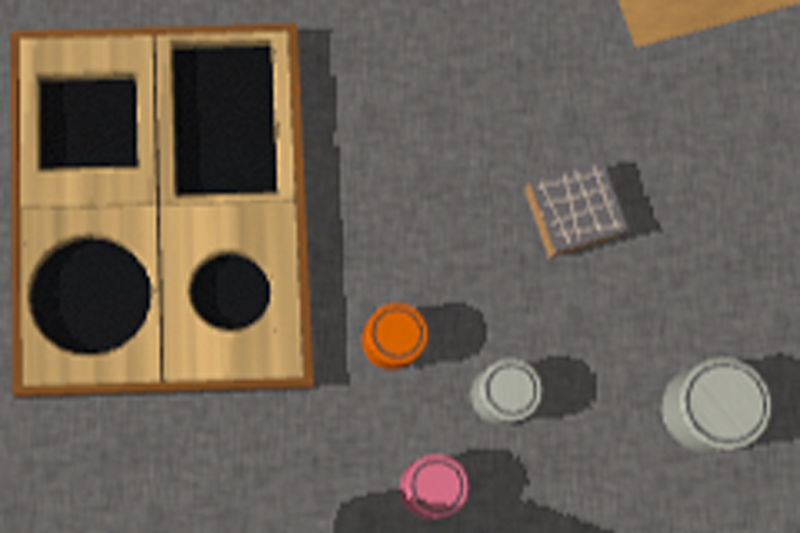

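Run:
```python
from h import *
a=lambda u,v:(u/5+135-.4,v/5+145-.4); b=lambda u,v:(u/3.3333+260-.35,v/3.3333+125-.35)
P=lambda n,p,z:print(n,p2w('top',p,z).round(4))
P('handle front',a(94,415),.036);P('handle back',a(60,545),.033)
P('roll L',a(65,362),.02);P('roll R',a(175,380),.02)
P('disc',a(424,458),.01);P('bar1',a(385,407),.034);P('bar2',a(447,497),.034)
for c in [(541,183),(600,166),(624,236),(566,247)]:P('blk',b(*c),.025)
P('tin',b(513,390),.04);P('orange',b(399,332),.04);P('pink',b(438,485),.04)
for c in [(14,32),(297,24),(312,386),(14,395)]:P('tray',b(*c),.022)
for n,c in dict(sq=(88,123),lng=(224,118),lr=(90,295),sr=(230,291)).items():P(n,b(*c),.022)
```

```text
handle front [0.4553 0.3819]
handle back [0.3938 0.3929]
roll L [0.4829 0.4043]
roll R [0.4754 0.3503]
disc [0.4418 0.2297]
bar1 [0.4628 0.2447]
bar2 [0.4208 0.2123]
blk [ 0.5916 -0.2603]
blk [ 0.6056 -0.3041]
blk [ 0.5532 -0.3201]
blk [ 0.5439 -0.2775]
tin [ 0.4367 -0.234 ]
orange [ 0.476  -0.1537]
pink [ 0.3691 -0.1806]
tray [0.6996 0.1334]
tray [ 0.7113 -0.0796]
tray [ 0.4381 -0.0935]
tray [0.4264 0.1199]
sq [0.6299 0.0749]
lng [ 0.6363 -0.0261]
lr [0.5003 0.0683]
sr [ 0.5058 -0.0332]
```

In the crops, the small roller's handle runs (94,415)-(60,545). The baren disc is at (424,458) with its bar from (385,407) to (447,497). The block's top is around (583,208), the bare small tin is at (513,390), and the tray corners are clear. The choices match the descriptions, so I'm setting out to the small roller.

Emit:
{"fn": "move_arm", "kwargs": {"rot": [[0,0,0.02],[0,0,0.02],[0,0,0.02],[0,0,0.02],[0,0,0.01]], "travel": [[0.036,-0.0245,-0.008],[0.036,-0.0245,-0.008],[0.036,-0.0245,-0.008],[0.036,-0.0245,-0.008],[0.036,-0.0245,-0.008]], "gripper": [0,0,0,0,0]}}

```text
t: 0.52
tcp_pos: [0.3239, 0.4633, 0.1943]
ee_rot: [-0.0, 0.083, 0.997, -0.0]
force: [-0.0, -0.7, -0.2]
grip_width: 0.093
gripper_force: 0.0
```

Emit:
{"fn": "move_arm", "kwargs": {"rot": [[0,0,0],[0,0,0],[0,0,0],[0,0,0],[0,0,0]], "travel": [[0.036,-0.0245,-0.008],[0.036,-0.0245,-0.008],[0.036,-0.0245,-0.008],[0,0,0],[0,0,0]], "gripper": [0,0,0,0,0]}}

```text
t: 0.93
tcp_pos: [0.4257, 0.3935, 0.1711]
ee_rot: [-0.001, 0.086, 0.996, -0.001]
force: [0.3, 0.6, -0.8]
grip_width: 0.0928
gripper_force: 0.0
```

```bash
cat > look.py <<'E'
from h import *
import sys
def look(name):
    T=pose(); im=imaging.get_image('wrist'); cv2.imwrite(f'pics/{name}.png',im); np.save(f'pics/{name}.npy',T)
    s=get_state(); print(s['t'],'tcp',T[:3,3].round(4),'psi',np.degrees(np.arctan2(T[1,1],T[0,1])).round(2),'tilt',T[:3,2].round(4),'w',s['grip_width'],s['gripper_force'],np.round(s['force'],1),'q',np.round(s['q'],2))
if __name__=='__main__': look(sys.argv[1])
E
python3 look.py w1
```

```text
0.9833 tcp [0.4257 0.3935 0.1711] psi 80.09 tilt [-0.0018 -0.0015 -1.    ] w 0.09287771254583652 0.0 [ 0.2 -0.5 -0. ] q [ 0.66  0.11  1.62  0.    1.41 -0.74]
```

View pics/w1.png

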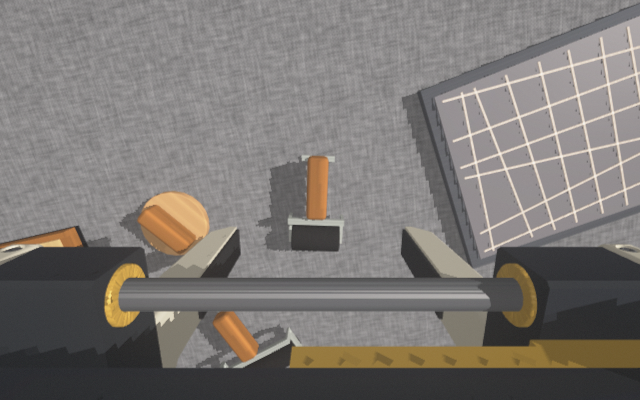

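The wrist view shows the small roller's handle from (318,158) to (317,218), with the cross-bar at (316,223). The baren is to the left at (175,220).

Run:
```python
from h import *
T=np.load('pics/w1.npy')
for n,p,z in [('back',(318,157),.036),('front',(317.5,219),.036),('barL',(289,222),.03),('barR',(343,225),.03),('disc',(174,222),.010),('bar a',(148,212),.034),('bar b',(194,248),.034)]:
    print(n,p2w('wrist',p,z,T).round(4))
```

```text
back [0.3921 0.3968]
front [0.4514 0.3858]
barL [0.4516 0.3568]
barR [0.464  0.4094]
disc [0.4369 0.2326]
bar a [0.4165 0.2238]
bar b [0.4609 0.2578]
```

Emit:
{"fn": "move_arm", "kwargs": {"rot": [[0,0,-0.01],[0,0,0],[0,0,0],[0,0,0],[0,0,0]], "travel": [[0.007,-0.003,-0.02],[0.007,-0.003,-0.025],[0,0,-0.025],[0,0,-0.025],[0,0,-0.02]], "gripper": [0,0,0,0,0]}}

```text
t: 1.4
tcp_pos: [0.4366, 0.3905, 0.0557]
ee_rot: [-0.001, 0.088, 0.996, -0.0]
force: [-0.8, 0.2, -0.1]
grip_width: 0.0933
gripper_force: 0.0
```

Emit:
{"fn": "move_arm", "kwargs": {"rot": [[0,0,0],[0,0,0]], "travel": [[0,0,-0.012],[0,0,0]], "gripper": [0,0]}}

```text
t: 1.57
tcp_pos: [0.4356, 0.3892, 0.0423]
ee_rot: [-0.002, 0.088, 0.996, -0.002]
force: [-0.7, -0.6, -0.0]
grip_width: 0.0936
gripper_force: 0.0
```

Now (0.4356, 0.3892, 0.042); fine adjust and close.

Emit:
{"fn": "move_arm", "kwargs": {"rot": [[0,0,0],[0,0,0],[0,0,0],[0,0,0],[0,0,0]], "travel": [[0.004,-0.002,-0.008],[0,0,0],[0,0,0],[0,0,0],[0,0,0]], "gripper": [0,0.4,1,1,1]}}

```text
t: 1.98
tcp_pos: [0.4433, 0.3881, 0.0386]
ee_rot: [0.001, 0.089, 0.996, 0.001]
force: [-0.2, -0.0, -1.0]
grip_width: 0.0713
gripper_force: 0.0
```

Emit:
{"fn": "move_arm", "kwargs": {"rot": [[0,0,0],[0,0,0],[0,0,0],[0,0,0],[0,0,0]], "travel": [[0,0,0],[0,0,0],[0,0,0],[0,0,0],[0,0,0]], "gripper": [1,1,1,1,1]}}

```text
t: 2.4
tcp_pos: [0.4426, 0.3876, 0.0374]
ee_rot: [0.0, 0.089, 0.996, -0.0]
force: [0.1, -0.6, -0.0]
grip_width: 0.0371
gripper_force: 0.0
```

Emit:
{"fn": "move_arm", "kwargs": {"rot": [[0,0,0],[0,0,0],[0,0,0],[0,0,0],[0,0,0]], "travel": [[-0.002,0,-0.003],[0,0,0],[0,0,0],[0,0,0],[0,0,0]], "gripper": [1,1,1,1,1]}}

```text
t: 2.82
tcp_pos: [0.4404, 0.3875, 0.0342]
ee_rot: [-0.0, 0.089, 0.996, -0.0]
force: [-0.7, 0.9, -1.2]
grip_width: 0.02
gripper_force: 29.8
```

Emit:
{"fn": "move_arm", "kwargs": {"rot": [[0,0,0],[0,0,0],[0,0,0],[0,0,0],[0,0,0]], "travel": [[0,0,0.005],[0,0,0.02],[0,0,0.025],[0,0,0.025],[0,0,0.015]], "gripper": [1,1,1,1,1]}}

```text
t: 3.23
tcp_pos: [0.4416, 0.3883, 0.1278]
ee_rot: [0.001, 0.089, 0.996, 0.001]
force: [0.7, -0.4, -0.6]
grip_width: 0.0198
gripper_force: 29.8
```

```bash
python3 look.py w2
```

```text
3.2833 tcp [0.4416 0.3883 0.1278] psi 79.75 tilt [ 0.0027  0.0019 -1.    ] w 0.01987210859585345 29.818996489048004 [1.6 0.6 1.1] q [ 0.63  0.16  1.64 -0.    1.33 -0.76]
```

View pics/w2.png

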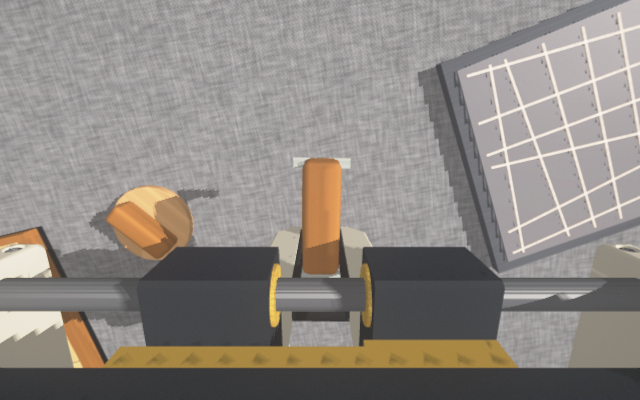

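The roller is held, with its handle straight and its back end at (321,158), so the grip sits about 1 mm behind its origin. Carrying it to the long cut-out now.

Emit:
{"fn": "move_arm", "kwargs": {"rot": [[0,0,0.018],[0,0,0.018],[0,0,0.018],[0,0,0.018],[0,0,0.018]], "travel": [[0.007,-0.015,0],[0.014,-0.03,0],[0.015,-0.032,0],[0.015,-0.032,0],[0.015,-0.032,0]], "gripper": [1,1,1,1,1]}}

```text
t: 3.7
tcp_pos: [0.5066, 0.2452, 0.1239]
ee_rot: [-0.0, 0.044, 0.999, -0.0]
force: [0.7, 0.3, -1.1]
grip_width: 0.0196
gripper_force: 29.8
```

Emit:
{"fn": "move_arm", "kwargs": {"rot": [[0,0,0.018],[0,0,0.018],[0,0,0.018],[0,0,0.018],[0,0,0.018]], "travel": [[0.015,-0.032,0],[0.015,-0.032,0],[0.015,-0.032,0],[0.015,-0.032,0],[0.015,-0.032,0]], "gripper": [1,1,1,1,1]}}

```text
t: 4.12
tcp_pos: [0.5818, 0.0849, 0.1239]
ee_rot: [-0.0, -0.001, 1.0, 0.0]
force: [1.3, 0.4, -0.6]
grip_width: 0.0195
gripper_force: 29.8
```

Emit:
{"fn": "move_arm", "kwargs": {"rot": [[0,0,0.018],[0,0,0.018],[0,0,0.013],[0,0,0],[0,0,0]], "travel": [[0.015,-0.032,0],[0.015,-0.032,0],[0.015,-0.03,0],[0.008,-0.015,0],[0,0,0]], "gripper": [1,1,1,1,1]}}

```text
t: 4.53
tcp_pos: [0.6355, -0.0265, 0.1238]
ee_rot: [0.0, -0.023, 1.0, -0.001]
force: [0.7, 0.0, -0.5]
grip_width: 0.0197
gripper_force: 29.8
```

```bash
python3 look.py w3
```

```text
4.5833 tcp [ 0.6355 -0.0265  0.1238] psi 92.66 tilt [ 2.0e-04 -1.2e-03 -1.0e+00] w 0.019492691082208198 29.818589687347412 [ 0.1  0.5 -2.6] q [-0.12  0.3   1.5  -0.    1.35 -1.74]
```

View pics/w3.png

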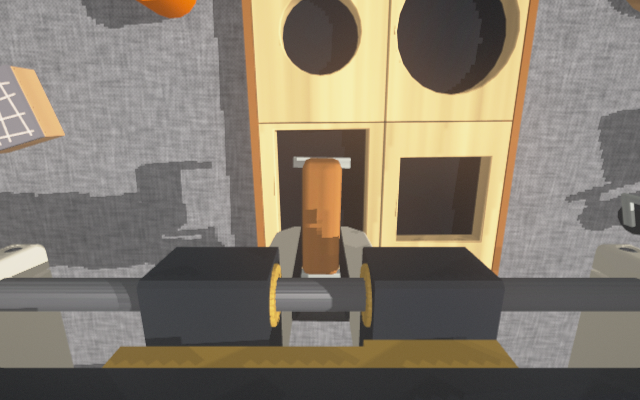

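The wrist view shows the small round hole centred at about (320,36). The long cut-out's back corners are at (277,129) and (369,129), the square hole at (443,198), and the seams cross at (385,122).

Run:
```python
from h import *
T=np.load('pics/w3.npy')
for n,p in dict(sr=(320,36),lA=(277,129),lB=(369,129),seam=(386,122),sq1=(400,157),sq2=(491,157),sq3=(485,237)).items(): print(n,p2w('wrist',p,.022,T).round(4))
```

```text
sr [ 0.5079 -0.0327]
lA [ 0.5771 -0.0641]
lB [0.5738 0.0094]
seam [0.5677 0.0225]
sq1 [0.5949 0.0367]
sq2 [0.5915 0.1109]
sq3 [0.6611 0.1185]
```

Emit:
{"fn": "move_arm", "kwargs": {"rot": [[0,0,0],[0,0,0],[0,0,0],[0,0,0],[0,0,0]], "travel": [[0,0,-0.02],[0,0,-0.025],[0,0,-0.02],[0,0,-0.008],[0,0,0]], "gripper": [1,1,1,1,1]}}

```text
t: 5.0
tcp_pos: [0.6318, -0.021, 0.0482]
ee_rot: [-0.003, -0.026, 1.0, 0.001]
force: [0.0, -0.7, -0.8]
grip_width: 0.0197
gripper_force: 29.8
```

Emit:
{"fn": "move_arm", "kwargs": {"rot": [[0,0,0],[0,0,0],[0,0,0],[0,0,0]], "travel": [[0,0,-0.003],[0,0,-0.003],[0,0,0],[0,0,0]], "gripper": [1,1,1,1]}}

```text
t: 5.33
tcp_pos: [0.6353, -0.0224, 0.0466]
ee_rot: [0.001, -0.025, 1.0, -0.0]
force: [1.6, -0.1, -1.3]
grip_width: 0.0196
gripper_force: 29.8
```

Emit:
{"fn": "move_arm", "kwargs": {"rot": [[0,0,0],[0,0,0],[0,0,0],[0,0,0]], "travel": [[0,-0.003,-0.003],[0,0,0],[0,0,0],[0,0,0]], "gripper": [1,1,1,1]}}

```text
t: 5.67
tcp_pos: [0.6346, -0.0256, 0.0425]
ee_rot: [0.0, -0.025, 1.0, -0.0]
force: [0.0, -0.0, -0.8]
grip_width: 0.0197
gripper_force: 29.8
```

Emit:
{"fn": "move_arm", "kwargs": {"rot": [[0,0,0],[0,0,0],[0,0,0],[0,0,0]], "travel": [[0,0,-0.001],[0,0,-0.001],[0,0,0],[0,0,0]], "gripper": [1,1,1,1]}}

```text
t: 6.0
tcp_pos: [0.6344, -0.0254, 0.0402]
ee_rot: [-0.0, -0.025, 1.0, 0.0]
force: [0.5, -0.3, -1.0]
grip_width: 0.02
gripper_force: 29.8
```

Emit:
{"fn": "move_arm", "kwargs": {"rot": [[0,0,0],[0,0,0],[0,0,0]], "travel": [[0,0,-0.001],[0,0,0],[0,0,0]], "gripper": [1,1,1]}}

```text
t: 6.25
tcp_pos: [0.6347, -0.0254, 0.0398]
ee_rot: [0.0, -0.025, 1.0, -0.0]
force: [-2.0, 0.7, 2.8]
grip_width: 0.0193
gripper_force: 29.8
```

Emit:
{"fn": "move_arm", "kwargs": {"rot": [[0,0,0],[0,0,0],[0,0,0],[0,0,0],[0,0,0]], "travel": [[0,0,0],[0,0,0],[0,0,0],[0,0,0],[0,0,0.004]], "gripper": [0.5,0.5,0.5,0.5,0.5]}}

```text
t: 6.67
tcp_pos: [0.6338, -0.0253, 0.0425]
ee_rot: [-0.001, -0.025, 1.0, 0.0]
force: [0.2, 0.6, -0.6]
grip_width: 0.0451
gripper_force: 0.0
```

Emit:
{"fn": "move_arm", "kwargs": {"rot": [[0,0,0],[0,0,0],[0,0,-0.06],[0,0,-0.12],[0,0,-0.12]], "travel": [[0,0,0.03],[0,0,0.04],[0,0,0.04],[-0.006,-0.025,0.01],[-0.006,-0.027,0]], "gripper": [0,0,0,0,0]}}

```text
t: 7.08
tcp_pos: [0.6259, -0.0772, 0.1701]
ee_rot: [0.005, 0.126, 0.992, -0.0]
force: [0.4, -1.0, -0.2]
grip_width: 0.0752
gripper_force: 0.0
```

Emit:
{"fn": "move_arm", "kwargs": {"rot": [[0,0,-0.12],[0,0,-0.12],[0,0,-0.12],[0,0,-0.12],[0,0,-0.12]], "travel": [[-0.006,-0.027,0],[-0.006,-0.027,0],[-0.006,-0.027,0],[-0.006,-0.027,0],[-0.006,-0.027,0]], "gripper": [0,0,0,0,0]}}

```text
t: 7.5
tcp_pos: [0.5922, -0.2137, 0.1638]
ee_rot: [0.0, 0.415, 0.91, 0.0]
force: [0.1, 1.0, 0.3]
grip_width: 0.0928
gripper_force: 0.0
```

Emit:
{"fn": "move_arm", "kwargs": {"rot": [[0,0,-0.12],[0,0,-0.12],[0,0,-0.12],[0,0,-0.05],[0,0,0]], "travel": [[-0.006,-0.027,0],[-0.006,-0.027,0],[-0.006,-0.024,0],[-0.001,0,0],[0,0,0]], "gripper": [0,0,0,0,0]}}

```text
t: 7.92
tcp_pos: [0.5729, -0.2921, 0.1636]
ee_rot: [0.0, 0.591, 0.807, -0.0]
force: [-0.1, 0.4, -0.7]
grip_width: 0.0928
gripper_force: 0.0
```

```bash
python3 look.py w4
```

```text
7.9667 tcp [ 0.5729 -0.2921  0.1636] psi 17.53 tilt [ 0.e+00 -1.e-04 -1.e+00] w 0.09303779361071424 0.0 [ 0.7  0.3 -0.1] q [-0.55  0.28  1.44  0.    1.42 -0.86]
```

View pics/w4.png

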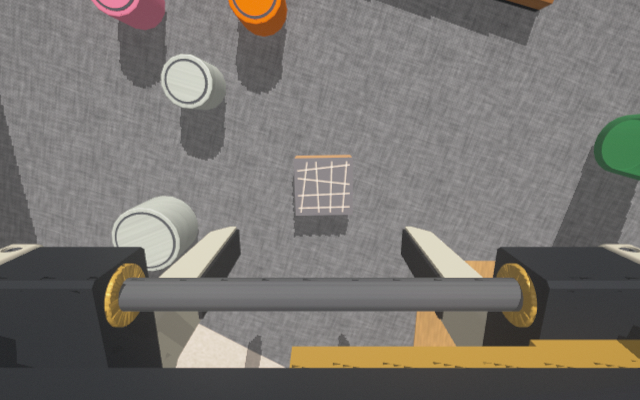

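The wrist view shows the block's top from (296,159) to (350,215), square to the tool. The large tin stands to the left, its top at (145,240), and the small tin's top is at (186,81).

Run:
```python
from h import *
T=np.load('pics/w4.npy')
for n,p,z in [('c',(296,159),.025),('c',(351,159),.025),('c',(350,215),.025),('c',(297,215),.025),('ltin',(146,240),.046),('stin',(186,81),.04),('or',(256,2),.04)]: print(n,p2w('wrist',p,z,T).round(4))
c=np.mean([p2w('wrist',p,.025,T) for p in [(296,159),(351,159),(350,215),(297,215)]],0);print(c)
```

```text
c [ 0.5416 -0.2695]
c [ 0.5909 -0.254 ]
c [ 0.6078 -0.3064]
c [ 0.5581 -0.3221]
ltin [ 0.4303 -0.3808]
stin [ 0.436  -0.2321]
or [ 0.4772 -0.1576]
[ 0.57458012 -0.28797807]
```

Emit:
{"fn": "move_arm", "kwargs": {"rot": [[0,0,0],[0,0,0],[0,0,0],[0,0,0],[0,0,0]], "travel": [[0.001,0.002,-0.03],[0.001,0.002,-0.035],[0,0,-0.035],[0,0,-0.02],[0,0,0]], "gripper": [0,0,0,0,0]}}

```text
t: 8.38
tcp_pos: [0.572, -0.2829, 0.0371]
ee_rot: [-0.005, 0.588, 0.809, -0.0]
force: [-0.4, 0.0, -0.9]
grip_width: 0.0933
gripper_force: 0.0
```

Emit:
{"fn": "move_arm", "kwargs": {"rot": [[0,0,0],[0,0,0]], "travel": [[0,0,0],[0,0,0]], "gripper": [0.2,0.2]}}

```text
t: 8.55
tcp_pos: [0.577, -0.2865, 0.0455]
ee_rot: [0.001, 0.588, 0.809, 0.0]
force: [0.8, -0.4, 0.4]
grip_width: 0.0838
gripper_force: 0.0
```

Emit:
{"fn": "move_arm", "kwargs": {"rot": [[0,0,0],[0,0,0],[0,0,0],[0,0,0],[0,0,0]], "travel": [[-0.001,-0.001,-0.007],[-0.001,0,-0.006],[0,0,0],[0,0,0],[0,0,0]], "gripper": [0.2,0.2,0.2,0.2,0.2]}}

```text
t: 8.97
tcp_pos: [0.5737, -0.2876, 0.0307]
ee_rot: [0.0, 0.589, 0.808, 0.0]
force: [-0.3, 0.5, -0.2]
grip_width: 0.0746
gripper_force: 0.0
```

Emit:
{"fn": "move_arm", "kwargs": {"rot": [[0,0,0],[0,0,0],[0,0,0],[0,0,0],[0,0,0]], "travel": [[0,0,0],[0,0,0],[0,0,0],[0,0,0],[0,0,0]], "gripper": [1,1,1,1,1]}}

```text
t: 9.38
tcp_pos: [0.5737, -0.2875, 0.0306]
ee_rot: [0.0, 0.589, 0.808, 0.0]
force: [-0.1, -0.5, 1.5]
grip_width: 0.056
gripper_force: 30.0
```

Emit:
{"fn": "move_arm", "kwargs": {"rot": [[0,0,0],[0,0,0],[0,0,0],[0,0,0],[0,0,0]], "travel": [[0,0,0.003],[0,0,0.008],[0,0,0.015],[0,0,0.02],[0,0,0.02]], "gripper": [1,1,1,1,1]}}

```text
t: 9.8
tcp_pos: [0.5734, -0.2873, 0.0981]
ee_rot: [-0.0, 0.589, 0.808, -0.0]
force: [0.2, -0.1, 0.0]
grip_width: 0.0555
gripper_force: 30.0
```

```bash
python3 look.py w5
```

```text
9.85 tcp [ 0.5734 -0.2873  0.0981] psi 17.82 tilt [-2.e-04  1.e-04 -1.e+00] w 0.0556400624029857 29.99989092350006 [ 2.3 -0.9  2.6] q [-0.54  0.33  1.5   0.    1.31 -0.86]
```

View pics/w5.png

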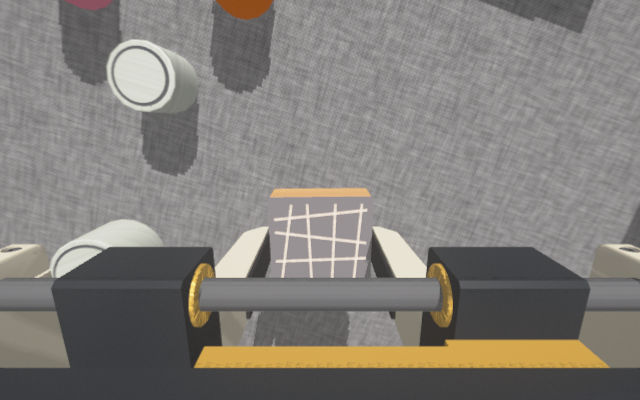

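The block is held level, with its carved face up and its back edge at row 197, so its centre is about 3 mm from the grip along tool x. Carrying it to the square cut-out.

Emit:
{"fn": "move_arm", "kwargs": {"rot": [[0,0,-0.01],[0,0,-0.02],[0,0,-0.025],[0,0,-0.025],[0,0,-0.025]], "travel": [[0.002,0.015,0.005],[0.004,0.025,0.005],[0.005,0.03,0],[0.005,0.03,0],[0.005,0.03,0]], "gripper": [1,1,1,1,1]}}

```text
t: 10.27
tcp_pos: [0.5952, -0.1565, 0.108]
ee_rot: [0.001, 0.631, 0.775, 0.0]
force: [0.4, 0.6, -1.3]
grip_width: 0.0554
gripper_force: 30.0
```

Emit:
{"fn": "move_arm", "kwargs": {"rot": [[0,0,-0.025],[0,0,-0.025],[0,0,-0.025],[0,0,-0.025],[0,0,-0.025]], "travel": [[0.005,0.03,0],[0.005,0.03,0],[0.005,0.03,0],[0.005,0.03,0],[0.005,0.03,0]], "gripper": [1,1,1,1,1]}}

```text
t: 10.68
tcp_pos: [0.6201, -0.006, 0.1078]
ee_rot: [0.001, 0.678, 0.735, 0.0]
force: [0.5, -0.6, -0.1]
grip_width: 0.0554
gripper_force: 30.0
```

Emit:
{"fn": "move_arm", "kwargs": {"rot": [[0,0,-0.025],[0,0,-0.006],[0,0,0],[0,0,0],[0,0,0]], "travel": [[0.005,0.03,0],[0.005,0.03,0],[0.002,0.015,0],[0,0.005,0],[0,0,0]], "gripper": [1,1,1,1,1]}}

```text
t: 11.1
tcp_pos: [0.6317, 0.0734, 0.107]
ee_rot: [0.0, 0.688, 0.725, 0.0]
force: [0.8, -0.9, -1.2]
grip_width: 0.0552
gripper_force: 30.0
```

```bash
python3 look.py w6
```

```text
11.15 tcp [0.6317 0.0734 0.107 ] psi 2.99 tilt [ 6.e-04 -2.e-04 -1.e+00] w 0.055440959139383475 29.999729990959167 [-0.  -0.4 -0.3] q [ 0.03  0.31  1.51 -0.    1.32 -0.02]
```

View pics/w6.png

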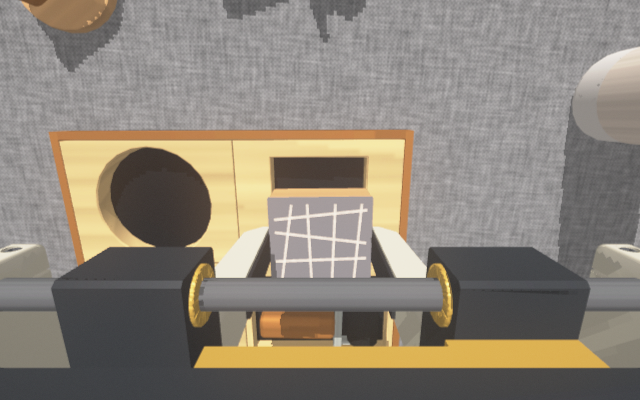

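The block hangs over the square cut-out. The cut-out's +y edge runs (271,156)-(368,156), and the tray's +y rim corners are (52,133) and (411,131).

Run:
```python
from h import *
T=np.load('pics/w6.npy')
for n,p,z in [('a',(271,156),.022),('b',(368,156),.022),('rim',(52,133),.022),('rim',(411,131),.022),('blkback',(270,197),T[2,3]-.0055),('blkback',(371,197),T[2,3]-.0055),('lr',(160,197),.022)]: print(n,p2w('wrist',p,z,T).round(4))
```

```text
a [0.5919 0.1117]
b [0.6659 0.1155]
rim [0.428  0.1206]
rim [0.6963 0.1358]
blkback [0.6037 0.1006]
blkback [0.6566 0.1033]
lr [0.5048 0.0749]
```

Emit:
{"fn": "move_arm", "kwargs": {"rot": [[0,0,0],[0,0,0],[0,0,0],[0,0,0],[0,0,0]], "travel": [[0,0.002,-0.012],[0,0,-0.015],[0,0,-0.015],[0,0,-0.01],[0,0,-0.004]], "gripper": [1,1,1,1,1]}}

```text
t: 11.57
tcp_pos: [0.6298, 0.0731, 0.0474]
ee_rot: [-0.001, 0.69, 0.724, -0.002]
force: [-0.1, -0.2, 0.2]
grip_width: 0.0557
gripper_force: 30.0
```

Emit:
{"fn": "move_arm", "kwargs": {"rot": [[0,0,0],[0,0,0],[0,0,0],[0,0,0],[0,0,0]], "travel": [[0,0,-0.003],[0,0,-0.003],[0,0,-0.002],[0,0,0],[0,0,0]], "gripper": [1,1,1,1,1]}}

```text
t: 11.98
tcp_pos: [0.6319, 0.0746, 0.0429]
ee_rot: [0.0, 0.689, 0.725, 0.0]
force: [-0.0, 0.1, -0.0]
grip_width: 0.0554
gripper_force: 30.0
```

Emit:
{"fn": "move_arm", "kwargs": {"rot": [[0,0,0],[0,0,0],[0,0,0],[0,0,0],[0,0,0]], "travel": [[0,0,-0.002],[0,0,-0.002],[0,0,-0.001],[0,0,0],[0,0,0]], "gripper": [1,1,1,1,1]}}

```text
t: 12.4
tcp_pos: [0.6314, 0.0746, 0.0373]
ee_rot: [-0.0, 0.689, 0.725, -0.0]
force: [-0.7, 0.6, -1.2]
grip_width: 0.0557
gripper_force: 30.0
```

Emit:
{"fn": "move_arm", "kwargs": {"rot": [[0,0,0],[0,0,0],[0,0,0]], "travel": [[0,0,-0.001],[0,0,0],[0,0,0]], "gripper": [1,1,1]}}

```text
t: 12.65
tcp_pos: [0.6318, 0.0746, 0.0366]
ee_rot: [0.0, 0.689, 0.725, 0.0]
force: [-0.3, 0.1, 0.1]
grip_width: 0.0558
gripper_force: 30.0
```

Emit:
{"fn": "move_arm", "kwargs": {"rot": [[0,0,0],[0,0,0],[0,0,0],[0,0,0],[0,0,0]], "travel": [[0,0,0],[0,0,0],[0,0,0.003],[0,0,0.01],[0,0,0.03]], "gripper": [0.25,0.25,0.25,0.25,0.25]}}

```text
t: 13.07
tcp_pos: [0.6279, 0.0744, 0.0753]
ee_rot: [-0.003, 0.689, 0.725, -0.003]
force: [-0.4, 0.6, -0.7]
grip_width: 0.0694
gripper_force: 0.0
```

Emit:
{"fn": "move_arm", "kwargs": {"rot": [[0,0,0],[0,0,-0.06],[0,0,-0.121],[0,0,-0.121],[0,0,-0.121]], "travel": [[0,0,0.04],[-0.012,0.01,0.03],[-0.024,0.0195,0.01],[-0.024,0.0195,0],[-0.024,0.0195,0]], "gripper": [0.25,0.25,0.25,0.25,0.25]}}

```text
t: 13.48
tcp_pos: [0.548, 0.1437, 0.1623]
ee_rot: [0.001, 0.828, 0.561, 0.002]
force: [0.2, 0.7, 0.6]
grip_width: 0.0701
gripper_force: 0.0
```

Emit:
{"fn": "move_arm", "kwargs": {"rot": [[0,0,-0.121],[0,0,-0.121],[0,0,-0.121],[0,0,-0.121],[0,0,-0.06]], "travel": [[-0.024,0.0195,0],[-0.024,0.0195,0],[-0.024,0.0195,0],[-0.024,0.0195,0],[-0.012,0.01,0]], "gripper": [0.25,0.25,0.25,0.25,0.25]}}

```text
t: 13.9
tcp_pos: [0.4374, 0.2328, 0.1604]
ee_rot: [-0.0, 0.948, 0.318, 0.0]
force: [0.5, -1.2, 0.5]
grip_width: 0.07
gripper_force: 0.0
```

Emit:
{"fn": "move_arm", "kwargs": {"rot": [[0,0,0],[0,0,0],[0,0,0]], "travel": [[0,0,0],[0,0,0],[0,0,0]], "gripper": [0.25,0.25,0.25]}}

```text
t: 14.15
tcp_pos: [0.4404, 0.2308, 0.1602]
ee_rot: [0.0, 0.947, 0.322, 0.001]
force: [0.1, 0.3, 0.9]
grip_width: 0.0698
gripper_force: 0.0
```

```bash
python3 look.py w7
```

```text
14.2 tcp [0.4404 0.2308 0.1602] psi -52.42 tilt [ 1.4e-03  1.0e-04 -1.0e+00] w 0.06959986002602082 0.0 [0.1 0.1 0.2] q [ 0.38 -0.1   1.86 -0.    1.39  1.3 ]
```

View pics/w7.png

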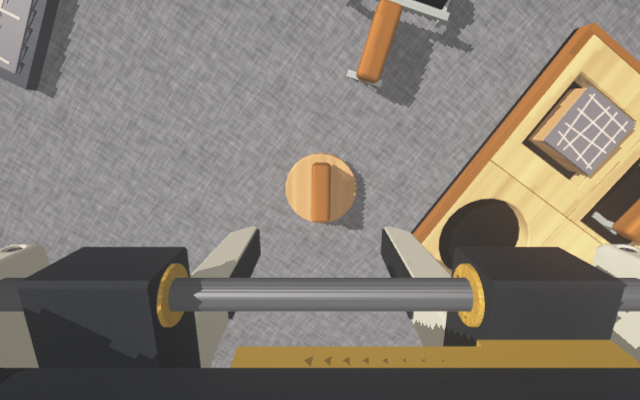

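The block sits flat in the square cut-out at (583,130). The baren's bar is aligned with the tool, from (321,163) to (320,221), and the disc centre is at (320,188).

Run:
```python
from h import *
T=np.load('pics/w7.npy')
for n,p,z in [('a',(321,163),.034),('b',(320.5,221),.034),('disc',(320.5,188),.01)]: print(n,p2w('wrist',p,z,T).round(4))
```

```text
a [0.4638 0.2479]
b [0.4198 0.2147]
disc [0.4409 0.2309]
```

Emit:
{"fn": "move_arm", "kwargs": {"rot": [[0,0,0],[0,0,0],[0,0,0],[0,0,0],[0,0,0]], "travel": [[0,0,-0.02],[0,0,-0.03],[0,0,-0.03],[0,0,-0.025],[0,0,-0.015]], "gripper": [0.25,0.25,0.25,0.3,0.4]}}

```text
t: 14.62
tcp_pos: [0.4387, 0.2294, 0.0362]
ee_rot: [0.0, 0.947, 0.321, -0.002]
force: [-0.3, -0.1, -0.3]
grip_width: 0.0622
gripper_force: 0.0
```

Emit:
{"fn": "move_arm", "kwargs": {"rot": [[0,0,0],[0,0,0],[0,0,0]], "travel": [[0,0,0],[0,0,0],[0,0,0]], "gripper": [0.4,0.5,0.5]}}

```text
t: 14.87
tcp_pos: [0.4409, 0.2309, 0.0406]
ee_rot: [0.0, 0.947, 0.321, 0.001]
force: [0.7, -0.3, 0.1]
grip_width: 0.0481
gripper_force: 0.0
```

Emit:
{"fn": "move_arm", "kwargs": {"rot": [[0,0,0],[0,0,0],[0,0,0],[0,0,0],[0,0,0]], "travel": [[0,0,-0.004],[0,0,-0.0045],[0,0,0],[0,0,0],[0,0,0]], "gripper": [0.5,0.5,0.6,1,1]}}

```text
t: 15.28
tcp_pos: [0.4397, 0.2312, 0.0312]
ee_rot: [-0.0, 0.947, 0.321, 0.0]
force: [0.2, 0.1, 0.4]
grip_width: 0.0313
gripper_force: 0.0
```

Emit:
{"fn": "move_arm", "kwargs": {"rot": [[0,0,0],[0,0,0],[0,0,0],[0,0,0],[0,0,0]], "travel": [[0,0,0],[0,0,0],[0,0,0],[0,0,0],[0,0,0]], "gripper": [1,1,1,1,1]}}

```text
t: 15.7
tcp_pos: [0.4397, 0.2312, 0.0311]
ee_rot: [-0.0, 0.947, 0.321, 0.0]
force: [-1.3, 0.2, 2.0]
grip_width: 0.0177
gripper_force: 30.0
```

Emit:
{"fn": "move_arm", "kwargs": {"rot": [[0,0,0],[0,0,0],[0,0,0],[0,0,0],[0,0,0]], "travel": [[0,0,0.005],[0,0,0.015],[0,0,0.025],[0,0,0.02],[0.005,-0.012,0.01]], "gripper": [1,1,1,1,1]}}

```text
t: 16.12
tcp_pos: [0.4452, 0.2207, 0.1089]
ee_rot: [-0.001, 0.947, 0.322, 0.002]
force: [-0.4, -0.1, -0.3]
grip_width: 0.018
gripper_force: 30.0
```

Emit:
{"fn": "move_arm", "kwargs": {"rot": [[0,0,0],[0,0,0],[0,0,0],[0,0,0],[0,0,0]], "travel": [[0.01,-0.026,0],[0.01,-0.027,0],[0.01,-0.027,0],[0.01,-0.027,0],[0.01,-0.027,0]], "gripper": [1,1,1,1,1]}}

```text
t: 16.53
tcp_pos: [0.4947, 0.0838, 0.1061]
ee_rot: [-0.0, 0.947, 0.321, -0.0]
force: [0.2, -0.1, -1.4]
grip_width: 0.0178
gripper_force: 30.0
```

Emit:
{"fn": "move_arm", "kwargs": {"rot": [[0,0,0],[0,0,0],[0,0,0]], "travel": [[0.006,-0.015,0],[0,0,0],[0,0,0]], "gripper": [1,1,1]}}

```text
t: 16.78
tcp_pos: [0.5005, 0.0695, 0.1059]
ee_rot: [-0.0, 0.947, 0.32, -0.0]
force: [-0.2, 0.3, -0.5]
grip_width: 0.0175
gripper_force: 30.0
```

```bash
python3 look.py w8
```

```text
16.8333 tcp [0.5005 0.0695 0.1059] psi -52.66 tilt [-4.e-04  3.e-04 -1.e+00] w 0.017804697583413003 29.999817609786987 [ 0.6 -0.5 -1.2] q [ 0.04 -0.03  1.89  0.    1.28  0.96]
```

View pics/w8.png

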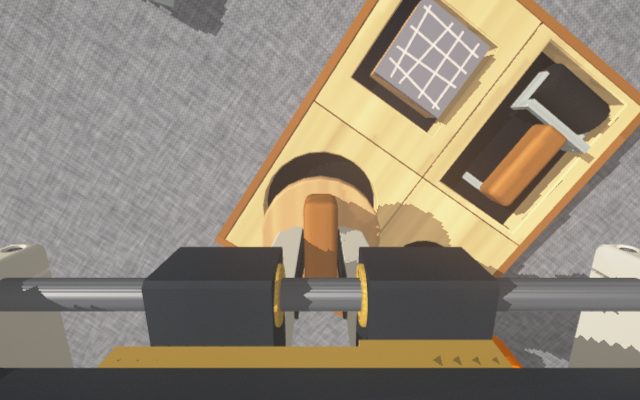

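The roller lies flat in the long cut-out and the block is in the square. The baren hangs over the large round hole, whose far rim is at (320,152), with the seam crossing at (423,181).

Run:
```python
from h import *
T=np.load('pics/w8.npy')
print('seam',p2w('wrist',(423,181),.022,T))
pts=np.array([p2w('wrist',p,.022,T) for p in [(264,205),(270,184),(290,161),(320,152),(350,160),(374,186)]])
from scipy.optimize import least_squares
print(least_squares(lambda c:np.hypot(*(pts-c).T)-.045,[.5,.07]))
z=T[2,3]-.0311+.01
d=np.array([p2w('wrist',p,z,T) for p in [(280,195),(318,178),(358,195)]])
print(least_squares(lambda c:np.hypot(*(d-c).T)-.036,[.5,.07]).x)
```

```text
seam [0.56537496 0.01889975]
     message: `gtol` termination condition is satisfied.
     success: True
      status: 1
         fun: [ 3.392e-04 -3.165e-04  7.810e-05  1.333e-04 -1.954e-04
                2.156e-04]
           x: [ 4.995e-01  6.796e-02]
        cost: 1.6186517481770448e-07
         jac: [[ 5.445e-01 -8.388e-01]
               [ 1.764e-01 -9.843e-01]
               [-3.564e-01 -9.343e-01]
               [-7.835e-01 -6.214e-01]
               [-9.904e-01 -1.379e-01]
               [-8.813e-01  4.725e-01]]
        grad: [-1.660e-10 -2.151e-10]
  optimality: 2.151289156581207e-10
 active_mask: [ 0.000e+00  0.000e+00]
        nfev: 4
        njev: 4
[0.49873533 0.06923625]
```

Emit:
{"fn": "move_arm", "kwargs": {"rot": [[0,0,0],[0,0,0],[0,0,0],[0,0,0],[0,0,0]], "travel": [[0.001,-0.001,-0.012],[0,0,-0.015],[0,0,-0.015],[0,0,-0.01],[0,0,-0.004]], "gripper": [1,1,1,1,1]}}

```text
t: 17.25
tcp_pos: [0.4996, 0.0699, 0.0473]
ee_rot: [-0.001, 0.947, 0.322, -0.002]
force: [-1.0, -0.3, -0.5]
grip_width: 0.018
gripper_force: 30.0
```

Emit:
{"fn": "move_arm", "kwargs": {"rot": [[0,0,0],[0,0,0],[0,0,0],[0,0,0],[0,0,0]], "travel": [[0,0,-0.003],[0,0,-0.003],[0,0,-0.002],[0,0,0],[0,0,0]], "gripper": [1,1,1,1,1]}}

```text
t: 17.67
tcp_pos: [0.502, 0.0691, 0.0424]
ee_rot: [0.0, 0.947, 0.321, 0.0]
force: [0.9, 0.3, -0.5]
grip_width: 0.0176
gripper_force: 30.0
```

Emit:
{"fn": "move_arm", "kwargs": {"rot": [[0,0,0],[0,0,0],[0,0,0],[0,0,0],[0,0,0]], "travel": [[-0.001,0,-0.002],[0,0,-0.002],[0,0,-0.001],[0,0,0],[0,0,0]], "gripper": [1,1,1,1,1]}}

```text
t: 18.08
tcp_pos: [0.5006, 0.0691, 0.0371]
ee_rot: [0.0, 0.947, 0.321, 0.0]
force: [-1.6, -0.5, 2.2]
grip_width: 0.0177
gripper_force: 30.0
```

Emit:
{"fn": "move_arm", "kwargs": {"rot": [[0,0,0],[0,0,0],[0,0,0],[0,0,0],[0,0,0]], "travel": [[0,0,0],[0,0,0],[0,0,0],[0,0,0.01],[0,0,0.03]], "gripper": [0.5,0.5,0.5,0.5,0.5]}}

```text
t: 18.5
tcp_pos: [0.4968, 0.0689, 0.0733]
ee_rot: [-0.001, 0.947, 0.321, -0.004]
force: [0.4, 0.4, -0.5]
grip_width: 0.0446
gripper_force: 0.0
```

Emit:
{"fn": "move_arm", "kwargs": {"rot": [[0,0,0],[0,0,0.06],[0,0,0.118],[0,0,0.118],[0,0,0.118]], "travel": [[0,0,0.04],[-0.003,-0.015,0.04],[-0.0065,-0.03,0.01],[-0.0065,-0.03,0],[-0.0065,-0.03,0]], "gripper": [0.25,0.25,0.25,0.25,0.25]}}

```text
t: 18.92
tcp_pos: [0.4791, -0.0365, 0.1687]
ee_rot: [0.001, 0.859, 0.512, 0.002]
force: [-0.0, -0.1, -0.6]
grip_width: 0.0691
gripper_force: 0.0
```

Emit:
{"fn": "move_arm", "kwargs": {"rot": [[0,0,0.118],[0,0,0.118],[0,0,0.118],[0,0,0.118],[0,0,0.118]], "travel": [[-0.0065,-0.03,0],[-0.0065,-0.03,0],[-0.0065,-0.03,0],[-0.0065,-0.03,0],[-0.0065,-0.03,0]], "gripper": [0.25,0.25,0.25,0.25,0.25]}}

```text
t: 19.33
tcp_pos: [0.4452, -0.187, 0.1668]
ee_rot: [0.001, 0.674, 0.739, 0.0]
force: [0.8, -0.3, 1.0]
grip_width: 0.07
gripper_force: 0.0
```

Emit:
{"fn": "move_arm", "kwargs": {"rot": [[0,0,0.118],[0,0,0.06],[0,0,0],[0,0,0],[0,0,0]], "travel": [[-0.0065,-0.03,0],[-0.003,-0.017,0],[0,0,0],[0,0,0],[0,0,0]], "gripper": [0.25,0.25,0.25,0.25,0.25]}}

```text
t: 19.75
tcp_pos: [0.4363, -0.2319, 0.1662]
ee_rot: [0.0, 0.608, 0.794, 0.0]
force: [-0.3, 0.5, -0.1]
grip_width: 0.0698
gripper_force: 0.0
```

```bash
python3 look.py w9
```

```text
19.8 tcp [ 0.4363 -0.2319  0.1662] psi 15.08 tilt [ 3.e-04  3.e-04 -1.e+00] w 0.06975700531755068 0.0 [0.5 0.6 0. ] q [-0.59 -0.12  1.86  0.    1.4  -0.86]
```

View pics/w9.png

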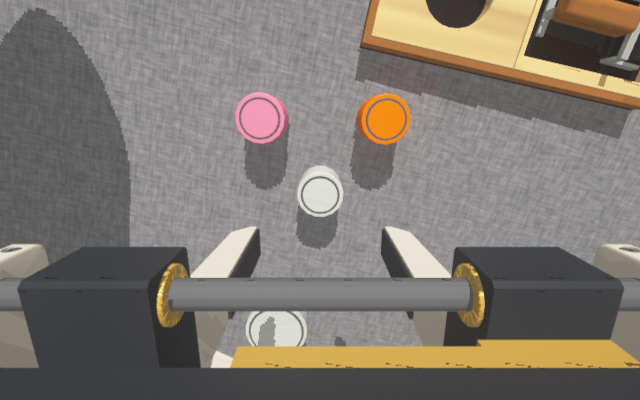

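The bare small tin's top is centred between the fingers at (320,195). The pink (262,118) and orange (384,118) look-alikes are clear of them. Descending now.

Emit:
{"fn": "move_arm", "kwargs": {"rot": [[0,0,0],[0,0,0],[0,0,0],[0,0,0],[0,0,0]], "travel": [[0,0,-0.02],[0,0,-0.03],[0,0,-0.03],[0,0,-0.025],[0,0,-0.015]], "gripper": [0.25,0.25,0.25,0.25,0.25]}}

```text
t: 20.22
tcp_pos: [0.4349, -0.2301, 0.0429]
ee_rot: [-0.002, 0.607, 0.795, -0.0]
force: [0.3, 1.1, 0.2]
grip_width: 0.0695
gripper_force: 0.0
```

Emit:
{"fn": "move_arm", "kwargs": {"rot": [[0,0,0],[0,0,0],[0,0,0],[0,0,0],[0,0,0]], "travel": [[0,0,0],[0,0,-0.005],[0,0,-0.005],[0,0,0],[0,0,0]], "gripper": [0.25,0.25,0.25,0.25,0.25]}}

```text
t: 20.63
tcp_pos: [0.4368, -0.2327, 0.0368]
ee_rot: [0.001, 0.607, 0.794, 0.0]
force: [0.0, 0.4, -0.5]
grip_width: 0.0698
gripper_force: 0.0
```

Emit:
{"fn": "move_arm", "kwargs": {"rot": [[0,0,0],[0,0,0],[0,0,0],[0,0,0],[0,0,0]], "travel": [[0,0,-0.002],[0,0,0],[0,0,0],[0,0,0],[0,0,0]], "gripper": [0.25,0.4,1,1,1]}}

```text
t: 21.05
tcp_pos: [0.4362, -0.2326, 0.034]
ee_rot: [0.0, 0.608, 0.794, 0.0]
force: [0.7, 1.0, -0.2]
grip_width: 0.0476
gripper_force: 0.0
```

Emit:
{"fn": "move_arm", "kwargs": {"rot": [[0,0,0],[0,0,0],[0,0,0]], "travel": [[0,0,0],[0,0,0],[0,0,0]], "gripper": [1,1,1]}}

```text
t: 21.3
tcp_pos: [0.4362, -0.2326, 0.034]
ee_rot: [0.0, 0.607, 0.794, -0.0]
force: [-0.9, -0.3, 0.6]
grip_width: 0.043
gripper_force: 30.0
```

Emit:
{"fn": "move_arm", "kwargs": {"rot": [[0,0,0],[0,0,0],[0,0,0],[0,0,0],[0,0,0]], "travel": [[0,0,0.005],[0,0,0.015],[0,0,0.025],[0,0,0.025],[0.004,0.012,0.015]], "gripper": [1,1,1,1,1]}}

```text
t: 21.72
tcp_pos: [0.4406, -0.2222, 0.1217]
ee_rot: [0.001, 0.608, 0.794, -0.0]
force: [1.2, -0.9, -0.8]
grip_width: 0.0432
gripper_force: 30.0
```

Emit:
{"fn": "move_arm", "kwargs": {"rot": [[0,0,0],[0,0,0],[0,0,0],[0,0,0],[0,0,0]], "travel": [[0.009,0.025,0],[0.009,0.025,0],[0.009,0.025,0],[0.009,0.025,0],[0.009,0.025,0]], "gripper": [1,1,1,1,1]}}

```text
t: 22.13
tcp_pos: [0.4853, -0.0943, 0.1191]
ee_rot: [0.0, 0.608, 0.794, 0.0]
force: [-0.7, -0.5, -0.4]
grip_width: 0.0431
gripper_force: 30.0
```

Emit:
{"fn": "move_arm", "kwargs": {"rot": [[0,0,0],[0,0,0],[0,0,0],[0,0,0],[0,0,0]], "travel": [[0.009,0.025,0],[0.009,0.025,0],[0.003,0.012,0],[0,0,0],[0,0,0]], "gripper": [1,1,1,1,1]}}

```text
t: 22.55
tcp_pos: [0.5059, -0.0334, 0.1188]
ee_rot: [-0.0, 0.607, 0.795, -0.0]
force: [1.0, -0.1, -0.6]
grip_width: 0.0434
gripper_force: 30.0
```

```bash
python3 look.py w10
```

```text
22.6 tcp [ 0.5059 -0.0334  0.1188] psi 15.29 tilt [-5.e-04 -4.e-04 -1.e+00] w 0.043185044862821945 29.999675871804357 [-0.3 -0.5 -0.6] q [-0.17 -0.04  1.87 -0.    1.31 -0.43]
```

View pics/w10.png

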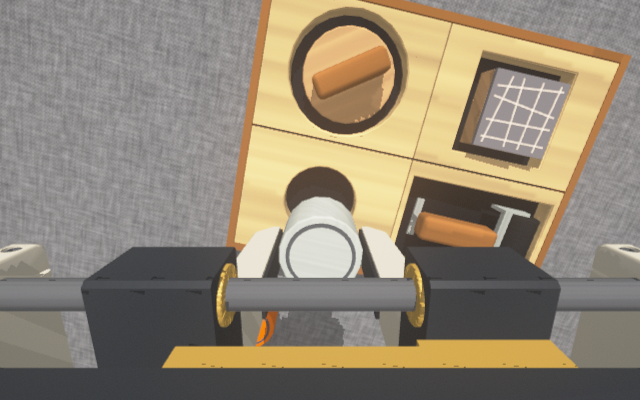

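The baren, block and roller all lie flat in their places. The tin hangs with its top centre at (321,256), and the small hole's rim is at (320,167), (286,195) and (355,195).

Run:
```python
from h import *
from scipy.optimize import least_squares
T=np.load('pics/w10.npy')
pts=np.array([p2w('wrist',p,.022,T) for p in [(286,195),(296,177),(320,167),(345,176),(355,195)]])
r=least_squares(lambda c:np.hypot(*(pts-c).T)-.03,[.505,-.033]);print(r.x,r.fun)
print('tin',p2w('wrist',(320.5,257),T[2,3]+.006,T),'seam',p2w('wrist',(413,159),.022,T))
```

```text
[ 0.50601309 -0.0335884 ] [-0.00049586 -0.00017334  0.00024365  0.00024227 -0.00077517]
tin [ 0.50581924 -0.03347285] seam [0.56789748 0.02130448]
```

Centred. Lowering (0.119 → 0.040).

Emit:
{"fn": "move_arm", "kwargs": {"rot": [[0,0,0],[0,0,0],[0,0,0],[0,0,0],[0,0,0]], "travel": [[0,0,-0.015],[0,0,-0.018],[0,0,-0.018],[0,0,-0.01],[0,0,-0.005]], "gripper": [1,1,1,1,1]}}

```text
t: 23.02
tcp_pos: [0.5046, -0.0344, 0.051]
ee_rot: [-0.001, 0.608, 0.794, -0.001]
force: [-0.4, -0.3, -1.0]
grip_width: 0.0428
gripper_force: 30.0
```

Emit:
{"fn": "move_arm", "kwargs": {"rot": [[0,0,0],[0,0,0],[0,0,0],[0,0,0],[0,0,0]], "travel": [[0,0,-0.003],[0,0,-0.003],[0,0,-0.002],[0,0,0],[0,0,0]], "gripper": [1,1,1,1,1]}}

```text
t: 23.43
tcp_pos: [0.5066, -0.0336, 0.0454]
ee_rot: [0.0, 0.607, 0.794, 0.0]
force: [-0.3, 0.0, -1.4]
grip_width: 0.0435
gripper_force: 30.0
```

Emit:
{"fn": "move_arm", "kwargs": {"rot": [[0,0,0],[0,0,0],[0,0,0],[0,0,0],[0,0,0]], "travel": [[0,0,-0.002],[0,0,-0.002],[0,0,-0.001],[0,0,0],[0,0,0]], "gripper": [1,1,1,1,1]}}

```text
t: 23.85
tcp_pos: [0.5063, -0.0335, 0.04]
ee_rot: [0.0, 0.607, 0.794, 0.0]
force: [-0.8, 0.2, 1.5]
grip_width: 0.0428
gripper_force: 30.0
```

Contact; release and retreat.

Emit:
{"fn": "move_arm", "kwargs": {"rot": [[0,0,0],[0,0,0],[0,0,0],[0,0,0],[0,0,0]], "travel": [[0,0,0],[0,0,0],[0,0,0],[0,0,0.005],[0,0,0.02]], "gripper": [0.35,0.35,0.35,0.35,0.35]}}

```text
t: 24.27
tcp_pos: [0.5035, -0.0331, 0.0621]
ee_rot: [-0.003, 0.608, 0.794, -0.001]
force: [0.1, -1.4, 0.1]
grip_width: 0.0602
gripper_force: 0.0
```

Emit:
{"fn": "move_arm", "kwargs": {"rot": [[0,0,0],[0,0,0],[0,0,0],[0,0,0],[0,0,0]], "travel": [[0,0,0.035],[0,0,0.04],[0,0,0.04],[-0.01,-0.03,0.03],[-0.01,-0.035,0.01]], "gripper": [0.35,0.35,0.35,0.35,0.35]}}

```text
t: 24.68
tcp_pos: [0.4891, -0.0968, 0.2251]
ee_rot: [0.004, 0.606, 0.796, 0.002]
force: [1.6, -0.4, -0.5]
grip_width: 0.0604
gripper_force: 0.0
```

Emit:
{"fn": "move_arm", "kwargs": {"rot": [[0,0,0],[0,0,0],[0,0,0],[0,0,0],[0,0,0]], "travel": [[-0.01,-0.035,0],[-0.01,-0.035,0],[-0.01,-0.02,0],[0,0,0],[0,0,0]], "gripper": [0.35,0.35,0.35,0.35,0.35]}}

```text
t: 25.1
tcp_pos: [0.4562, -0.1881, 0.2189]
ee_rot: [0.0, 0.609, 0.793, 0.0]
force: [-0.6, -0.5, 0.6]
grip_width: 0.0606
gripper_force: 0.0
```

```bash
python3 look.py w11
python3 - <<'E'
import cv2,numpy as np
from bench import imaging
t=cv2.resize(imaging.get_image('top')[120:290,130:500],(799,367))
w=cv2.resize(cv2.imread('pics/w11.png')[:250],(560,219))
cv2.imwrite('pics/fin.png',np.vstack([t,np.pad(w,((0,0),(0,239),(0,0)))]))
E
```

```text
25.15 tcp [ 0.4562 -0.1881  0.2189] psi 15.02 tilt [ 4.e-04  0.e+00 -1.e+00] w 0.06039865883655501 0.0 [-0.5  0.4  0. ] q [-0.49 -0.15  1.8   0.    1.5  -0.76]
```

View pics/fin.png

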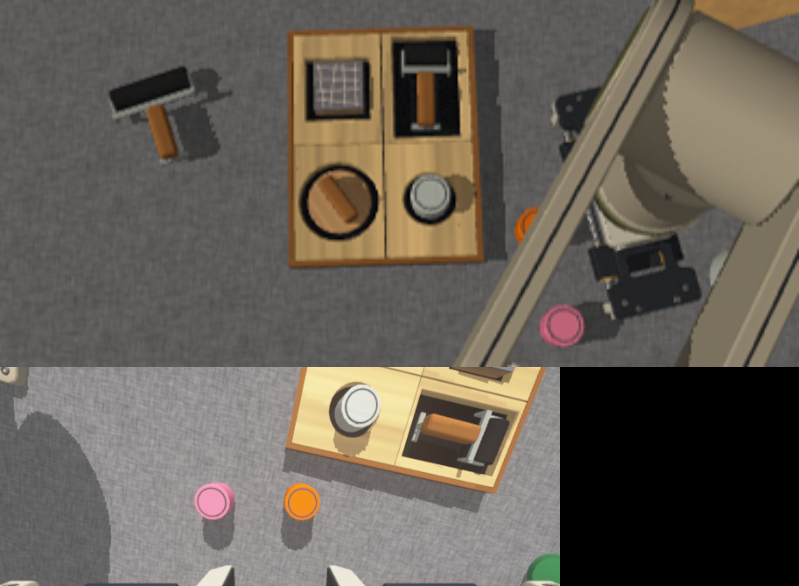

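The final view shows all four pieces flat in their cut-outs: block (338,88), roller (427,88), baren (339,202) and tin (431,195). The wide roller and the coloured tins look untouched; the arm hides most of the large tin. Handing in.

```bash
python3 -c "
from bench import manip; print(manip.close_job())"
```

```text
the job is handed in; nothing more can be done
None
```

The printing kit is packed in the order asked, with the small roller, block, baren and small tin each flat in its own cut-out, and the job was handed in at about 25 s; I never moved the wide roller, large tin or coloured look-alikes.

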